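# Touch test: trace the row of squares on a repaired tablet

## Task

The tablet in the sprung test fixture has had its screen replaced and needs its touch test finished: with the closed fingertips pointing down, touch the square with the dot and draw them along the row of squares, round the corner, to the square with the cross, so that every square in between is touched in turn and the touch never strays off the row. Touch lightly: the sprung plate under the tablet may give a little but must not be pushed right down to its stops. Then come away, leaving the tablet lying in the fixture and everything else on the bench where it was, with nothing picked up.

Things in the scene. Friction and masses are not known exactly. Their poses are not given: they have to be found in the camera images.
- tablet: The tablet under test, dark glass face up, 135 (x) x 210 (y) x 8 mm, 0.45 kg, lying on the fixture's sprung plate between low locating blocks (1 mm of play; blocks 2 mm lower than the glass). Origin at the centre of its underside; z up, x the short way (away from the robot at yaw 0), y the long way. The flat glass, 8 mm above the origin, shows an L-shaped row of ten light square outlines.
- row_start (a point): Centre of the first square of the row, the one with a round dot in it, on the glass surface; axes as the tablet's. It lies at x -39, y 78 mm of the tablet. All squares are 22 mm wide, their centres 26 mm apart. A touch counts for a square when the closed fingertips' centre stands within 11 mm of its centre, both ways.
- row_corner (a point): Centre of the corner square, the fourth of the row, on the glass surface, at x 39, y 78 mm of the tablet: 78 mm from the first along the short side, squares 2 and 3 in a straight line between.
- row_end (a point): Centre of the tenth and last square, the one with a diagonal cross in it, on the glass surface, at x 39, y -78 mm of the tablet: 156 mm from the corner square along the long side, squares 5 to 9 in a straight line between.
- fixture: The test fixture, fixed to the bench: grey box 175 (x) x 270 (y) x 40 mm with an aluminium plate floating above it on four sprung guide posts, the tablet on top. Origin at the centre of its underside, on the bench; at rest the plate's top is 66 mm and the glass 74 mm above the bench. Turned up to 0.5 rad, on the left or right half of the bench; a blue repair mat has the other half.
- nest (a joint): How far the sprung plate, with the tablet, is pushed down: 0 at rest (up), 0.010 m down on its stops. It stays level, begins to give at about 0.7 N and takes 0.7 N more for each mm (about 4 N at 5 mm, 7.7 N at the stops); it springs back up when released.
- panel: Bystander: bare spare phone display, 148 x 70 x 6 mm, flat on the blue repair mat. Origin at the centre of its underside.
- driver: Bystander: small screwdriver, 150 mm, lying on the blue repair mat. Origin about its middle, on the mat.
- tweezers: Bystander: steel tweezers 125 mm long, 8 mm high, lying on the bench in front of the fixture (robot's side). Origin about the middle, on the bench.
- flux: Bystander: small jar, 42 mm across, 36 mm high, standing on the bench just behind the fixture. Origin at the centre of its underside.
- spool: Bystander: solder spool standing on end, 52 mm across, 42 mm high, on the bench just behind the fixture. Origin at the centre of its underside.
- dish: Bystander: steel screw dish, 94 mm across, 18 mm high, on the bench just behind the blue repair mat. Origin at the centre of its underside.
- tube: Bystander: tube of adhesive lying at the left of the bench, 105 mm long, 23 mm high. Origin under its middle.
Things that resemble listed ones, but are neither listed nor needed, are in the scene too. Leave any yellow look-alike of the tablet alone.

How it is judged (in metres and radians):
On the way, in this order (a step that is already met when the one before it is completed fails the run):
1. the fingertips touch the first square (dot) (contact force between the fingers and tablet above 0.1 N and x of the grasp point in the frame of tablet between -0.05 and -0.028 m and y of the grasp point in the frame of tablet between 0.067 and 0.089 m), for 0.05 s.
2. the fingertips touch square 2 (contact force between the fingers and tablet above 0.1 N and x of the grasp point in the frame of tablet between -0.024 and -0.002 m and y of the grasp point in the frame of tablet between 0.067 and 0.089 m), for 0.05 s.
3. the fingertips touch square 3 (contact force between the fingers and tablet above 0.1 N and x of the grasp point in the frame of tablet between 0.002 and 0.024 m and y of the grasp point in the frame of tablet between 0.067 and 0.089 m), for 0.05 s.
4. the fingertips touch the corner square (contact force between the fingers and tablet above 0.1 N and x of the grasp point in the frame of tablet between 0.028 and 0.05 m and y of the grasp point in the frame of tablet between 0.067 and 0.089 m), for 0.05 s.
5. the fingertips touch square 5 (contact force between the fingers and tablet above 0.1 N and x of the grasp point in the frame of tablet between 0.028 and 0.05 m and y of the grasp point in the frame of tablet between 0.041 and 0.063 m), for 0.05 s.
6. the fingertips touch square 6 (contact force between the fingers and tablet above 0.1 N and x of the grasp point in the frame of tablet between 0.028 and 0.05 m and y of the grasp point in the frame of tablet between 0.015 and 0.037 m), for 0.05 s.
7. the fingertips touch square 7 (contact force between the fingers and tablet above 0.1 N and x of the grasp point in the frame of tablet between 0.028 and 0.05 m and y of the grasp point in the frame of tablet between -0.011 and 0.011 m), for 0.05 s.
8. the fingertips touch square 8 (contact force between the fingers and tablet above 0.1 N and x of the grasp point in the frame of tablet between 0.028 and 0.05 m and y of the grasp point in the frame of tablet between -0.037 and -0.015 m), for 0.05 s.
9. the fingertips touch square 9 (contact force between the fingers and tablet above 0.1 N and x of the grasp point in the frame of tablet between 0.028 and 0.05 m and y of the grasp point in the frame of tablet between -0.063 and -0.041 m), for 0.05 s.
10. the fingertips touch the last square (cross) (contact force between the fingers and tablet above 0.1 N and x of the grasp point in the frame of tablet between 0.028 and 0.05 m and y of the grasp point in the frame of tablet between -0.089 and -0.067 m), for 0.05 s.
At the end, for the whole second after the job is handed in: Squares 1 to 10 were touched in order (fingertips centred within 11 mm of each square's centre both ways); the plate is back up (to 1.2 mm), the tablet flat and still within 6 mm of its place in the fixture, every bystander within 12 mm of its start (horizontal distance between tablet and fixture below 0.006 m and z of tablet in the frame of fixture between 0.064 and 0.068 m and angle between tablet's own z axis and vertical below 0.03 rad and linear speed of tablet below 0.01 m/s and value of joint nest below 0.0012 m and distance of each of panel, driver, tweezers, flux, spool, dish, tube from where it was at the start of the episode below 0.012 m).
It fails at once if the sprung plate is pushed down to its stops (9 mm or more of its 10 mm) (value of joint nest above 0.009 m).
It fails at once if the fingertips touch the tablet more than 18 mm off the line of the row (contact force between the fingers and tablet above 0.1 N and not ((x of the grasp point in the frame of tablet between -0.057 and 0.057 m and y of the grasp point in the frame of tablet between 0.06 and 0.096 m) or (x of the grasp point in the frame of tablet between 0.021 and 0.057 m and y of the grasp point in the frame of tablet between -0.096 and 0.096 m))).
It fails at once if the tablet is lifted, tipped or pushed out of its place (z of tablet in the frame of fixture above 0.07 m or angle between tablet's own z axis and vertical above 0.06 rad or horizontal distance between tablet and fixture above 0.008 m).
It fails at once if a bystander is picked up or shifted by more than 12 mm (distance of any of panel, driver, tweezers, flux, spool, dish, tube from where it was at the start of the episode above 0.012 m).
It also fails if it takes over 48 s, if anything falls off the work surface, if the arm or the gripper's body presses on something with over 40 N, if the wrist force passes 120 N, or if a joint passes its speed limit or range.

## Robot

A 6-joint arm with a two-finger parallel gripper is mounted at the origin on the work surface. World frame = base frame: x ahead of the robot, y to its left, z up, the work surface at z = 0. Lengths are in m, angles in degrees, forces in N, time in s.
With the tool pointing down it reaches from about 0.4 to 0.825 m from the base axis. Payload 7 kg.
Tool frame: the origin (TCP) lies on the front face of the gripper's body, between the roots of the fingers; the fingertips stand 66 mm ahead of it and the grasp point (between the pads) lies 47 mm ahead of it; z points along the fingers, y is the line along which they close (so a half turn about z gives the same grasp; the last joint's range is limited). The gripper opens to 88 mm and grips with 3 to 60 N. Pads are 19 mm wide; open, the fingers measure 130 mm over their backs; the gripper's body (78 mm by 193 mm) begins 47 mm behind the grasp point.
Start: joints at [93.283, 20.546, 0.682, 0, -70.136, -16.507], TCP at [0.154, 0.657, 0.292] pointing down, gripper open.
Joint ranges: [-176.03, 176.03], [-82.01, 121.73], [-58.28, 71.71], [-173.87, 95.51], [-174.79, -0.11], [-173.66, 173.66]. Speed limits (degrees/s): [136.94, 136.94, 172.46, 180, 180, 180].

## Interface

Orientations are given as [roll, pitch, yaw] about the fixed x, y, z axes, in that order (R = Rz(yaw) Ry(pitch) Rx(roll)).
In Python, from plant import ctrl gives the robot as it stands.
- The arm moves only by the tool send_rows, never from a script. Its argument "deltas" is a list of rows, each a list of 2 entries, a list of its own where there are three numbers: the shift along the tool's x, y, z each as a share of 800 mm, from -1 to 1, then the turn about the tool's z as a share of 90 degrees, from -1 to 1. A call has exactly 5 rows; each row is the pose to reach, as a shift and turn from the pose commanded when the call began, along the tool's axes at that moment; what a row does not reach only later rows make up. A row lasts 1/12 s, in which the tool goes at most 41.7 mm and 7.16 degrees, less where a joint would pass 70% of its speed; a pose out of reach is approached as far as the arm can. A call with a number of a shift or a turn outside -1 to 1 is refused whole. A call with a gripper value outside its range is refused whole. "gripper" is the opening, from 0 (shut) to 1 (fully open), set as the call begins (left out, the last holds). The fingers move at their own pace and stop on an object; the grip force is fixed at half the most. Time passes only in rows, so rows that repeat a pose let the fingers close, or fill a call up. It gives the time, the measured TCP pose, the force, the opening and the grip force at its end, in the units of the state.
- ctrl.get_obs(): the state, without advancing time (a new reading comes with each control period).
- ctrl.snapshot(name): name is "scene" or "side" or "wrist"; returns a dict with "color" (480x640x3 uint8, red, green, blue), "vertical_fov" (degrees; the focal length in pixels is half the picture's height over the tangent of half this angle, whatever the lens; pixels are square), "cx", "cy" (the principal point, pixels), "rvec" (rotation vector, rad) and "tvec" (3), from world to camera coordinates, as OpenCV has them. Camera axes: x right, y down, z forward; pixel columns grow to the right and rows downward; lengths in m; the calibration is good to about 2 mm. A picture is of the moment at which its call begins. There is no depth.
- ctrl.close_job(): hands the job in; it is judged then, once.
Trained networks look in a picture, given as the dict that the camera call returned (one of the last four; its "shot" number tells which), for a name from the list of things; names that differ only in an ending like _2 or _b are one class to them, and where a whole thing is asked for, a point or a joint stands for the part that bears it (a point fixed in the world has none). Each returns a list of dicts, best first, with "conf" (0 to 1); they miss things now and then, are a little off and sometimes report something else, mostly with a low value. They report only what shows in the picture. A call takes as long as a camera call. They do not tell look-alikes from the thing itself.
- ctrl.boxes_of(picture, thing): "xy" ([column, row] as shares, 0 to 1, of the picture: columns of its width, rows of its height, amid what is visible of it).
- ctrl.cut_out(picture, thing): "pixels" (480x640 bool, what is visible of it) and "xy" ([column, row] as shares, 0 to 1, of the picture: columns of its width, rows of its height, amid what is visible of it).
The state is a dict: "clock": time; "joint_pos": joint angles; "qvel": joint speeds; "tau": joint torques, N m; "tool_pos": TCP position; "orientation": TCP orientation; "force": force on the tool from outside, world axes, zero at the start; "moment": the same for the moment, N m; "opening": finger opening in m; "gripper_force": force on a finger pad.
Only numpy, scipy, OpenCV 4.12 (cv2) and the standard library are available. Lean on these libraries where they do the work, as an engineer would, in place of code of your own. Each camera call takes 0.05 s, during which the arm holds its last target. There are 200 camera calls.

## Working session

There is one attempt and no reset: what is moved stays moved. The work goes in short steps, Python scripts to look and compute and a tool call to move; the robot and the scene stay as the last step left them, time stands still between calls to the robot, and variables do not carry over. Pictures are saved under pics/ and viewed, at most 10 in all, crops included, and the job is handed in when it is done.

Besides the shell and the picture viewer there is one more tool, called after "Call:" as a command line: name --argument value ..., lists and objects as JSON in quotes. send_rows: Moves the arm, as the interface text tells. Shift numbers are shares of 800 mm and turn numbers shares of 90 degrees, none past 1 either way. Its arguments: {"type":"object","properties":{"deltas":{"type":"array","items":{"type":"array"}},"gripper":{"type":"number"}},"required":["deltas"]}

```bash
mkdir -p pics
python3 - <<'E'
from plant import ctrl
import cv2
o=ctrl.get_obs();print(o['clock'],o['tool_pos'],o['orientation'],o['opening'],o['force'])
for n in['scene','wrist']:
    p=ctrl.snapshot(n);cv2.imwrite(f'pics/{n}1.png',p['color'][:,:,::-1]);print(n,p['vertical_fov'],p['rvec'],p['tvec'])
    for t in['tablet','fixture','row_start']:print(t,[(round(d['conf'],2),d['xy']) for d in ctrl.boxes_of(p,t)])
print(ctrl.get_obs()['clock'])
E
```

```text
0.0 [0.15433692 0.65671202 0.29125169] [ 1.79906242e+02 -6.35363107e-03 -1.32347449e+01] 0.08741871477790439 [0.2861319  0.09460757 0.53968714]
scene 44.669823592698414 [ 1.29831242  2.1806759  -0.97976099] [ 0.14007412 -0.27899276  1.83069127]
tablet [(0.86, [0.7073, 0.4604]), (0.72, [0.5733, 0.6112]), (0.61, [0.5747, 0.5513])]
fixture [(0.85, [0.5755, 0.6131])]
row_start [(0.78, [0.7087, 0.4717]), (0.56, [0.5689, 0.555])]
wrist 61.9832569425248 [-1.84065088  2.32495611  0.30062603] [ 0.67493172 -0.03132799  0.39023101]
tablet [(0.97, [0.9352, 0.2123])]
fixture []
row_start [(0.63, [0.9412, 0.2115])]
0.4
```

View pics/scene1.png

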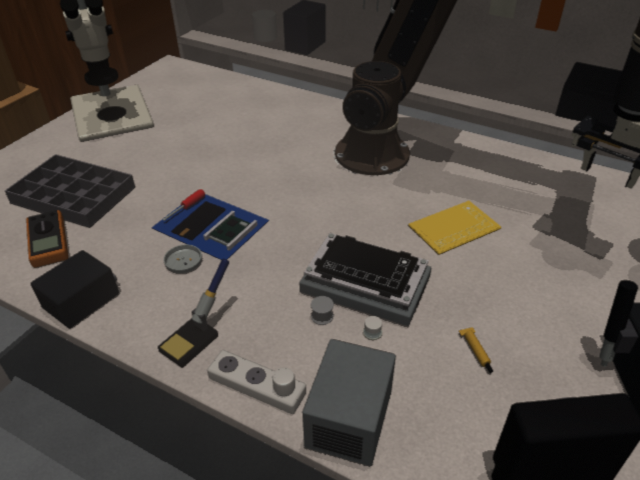

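View pics/wrist1.png

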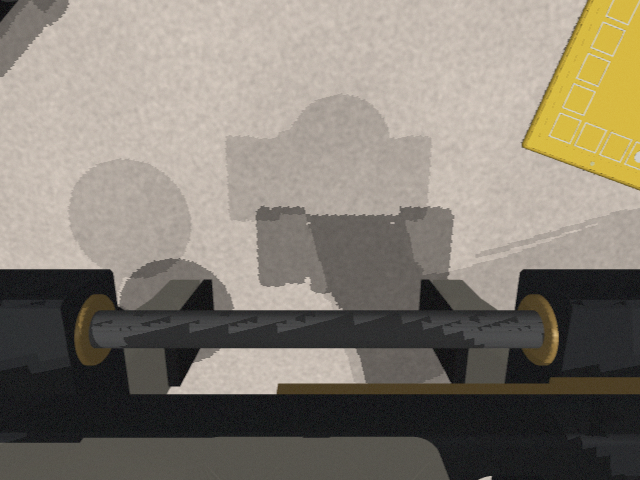

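The scene picture shows the real tablet on the fixture at about (370,265), with its corner square at right (~(402,287)). The yellow look-alike is at (455,225). The wrist view shows only the yellow one, at upper right.

```bash
cat > h.py <<'E'
import numpy as np,cv2
from scipy.spatial.transform import Rotation as R
def ray(p,uv,z):
    uv=np.atleast_2d(np.asarray(uv,float));f=240/np.tan(np.radians(p['vertical_fov']/2))
    Rm=cv2.Rodrigues(np.array(p['rvec'],float))[0];t=np.array(p['tvec']).ravel();c=-Rm.T@t
    d=np.c_[(uv[:,0]-p['cx'])/f,(uv[:,1]-p['cy'])/f,np.ones(len(uv))]@Rm
    return (c+d*((z-c[2])/d[:,2])[:,None])[:,:2]
def cam(p):
    Rm=cv2.Rodrigues(np.array(p['rvec'],float))[0];return -Rm.T@np.array(p['tvec']).ravel(),Rm
def toshare(o,target):
    "world TCP target -> shares along tool axes"
    Rt=R.from_euler('xyz',o['orientation'],degrees=True).as_matrix()
    return Rt.T@(np.array(target)-o['tool_pos'])/0.8
E
python3 - <<'E'
from plant import ctrl
from h import *
p=ctrl.snapshot('scene');o=ctrl.get_obs()
for d in ctrl.cut_out(p,'tablet'):
    m=d['pixels'];v,u=np.nonzero(m);w=ray(p,np.c_[u,v],.074)
    print(d['conf'],d['xy'],m.sum(),cv2.minAreaRect((w*1000).astype(np.float32)))
w=ctrl.snapshot('wrist');c,Rm=cam(w)
Rt=R.from_euler('xyz',o['orientation'],degrees=True).as_matrix()
print('cam in tool',Rt.T@(c-o['tool_pos']),'\n',Rm@Rt)
print(o['joint_pos'])
E
```

```text
0.92 [0.7058, 0.4621] 2712 ((302.28753662109375, 363.8315124511719), (132.86514282226562, 203.28811645507812), 58.24031448364258)
0.78 [0.5795, 0.5485] 3741 ((531.0830078125, 230.73843383789062), (140.8860321044922, 210.11697387695312), 4.699133396148682)
cam in tool [ 0.06968789 -0.00050812 -0.09286148] 
 [[-4.55795834e-04  9.99999854e-01 -2.90737796e-04]
 [-9.66813612e-01 -5.14948035e-04 -2.55482241e-01]
 [-2.55482353e-01  1.64641517e-04  9.66813705e-01]]
[ 9.32824982e+01  2.05500794e+01  6.78474725e-01 -9.12183114e-05
 -7.01318569e+01 -1.65068372e+01]
```

Run:
```python
from plant import ctrl
from h import *
o=ctrl.get_obs();print(toshare(o,[.465,.225,.29]),(4.7-o['orientation'][2])/90)
```

```text
[0.50148147 0.43694176 0.00268234] 0.19915946681546742
```

Call:
send_rows --deltas '[[[0.5, 0.437, 0], -0.2], [[0.5, 0.437, 0], -0.2], [[0.5, 0.437, 0], -0.2], [[0.5, 0.437, 0], -0.2], [[0.5, 0.437, 0], -0.2]]' --gripper 0

```text
clock: 0.97
tool_pos: [0.2765, 0.486, 0.2923]
orientation: [-180.0, -0.0, 4.8]
force: [1.1, 0.1, -0.5]
opening: 0.06
gripper_force: 0.0
```

Run:
```python
from plant import ctrl
from h import *
o=ctrl.get_obs();print(toshare(o,[.465,.225,.29]),(4.7-o['orientation'][2])/90,o['tool_pos'],o['orientation'],o['clock'],o['opening'])
```

```text
[0.20735081 0.34499635 0.00277063] -0.0014880314538430145 [0.27645143 0.48603621 0.29228529] [-1.79980736e+02 -8.29038429e-03  4.83392283e+00] 0.9667 0.059984509261286685
```

Call:
send_rows --deltas '[[[0.207, 0.345, 0], 0], [[0.207, 0.345, 0], 0], [[0.207, 0.345, 0], 0], [[0.207, 0.345, 0], 0], [[0.207, 0.345, 0], 0]]'

```text
clock: 1.38
tool_pos: [0.3981, 0.3168, 0.2927]
orientation: [-179.9, -0.0, 4.8]
force: [1.4, -0.0, -1.0]
opening: 0.0264
gripper_force: 0.0
```

Run:
```python
from plant import ctrl
from h import *
o=ctrl.get_obs();print(toshare(o,[.465,.225,.29]),(4.7-o['orientation'][2])/90,o['clock'],o['opening'])
```

```text
[0.07367564 0.12138435 0.0032902 ] -0.001177618021326933 1.3833 0.026410265351093615
```

Call:
send_rows --deltas '[[[0.07, 0.118, 0], 0], [[0.07, 0.118, 0], 0], [[0.07, 0.118, 0], 0], [[0.07, 0.118, 0], 0], [[0.07, 0.118, 0], 0]]'

```text
clock: 1.8
tool_pos: [0.4618, 0.2279, 0.2923]
orientation: [-180.0, -0.0, 4.6]
force: [-0.3, 0.2, 0.6]
opening: 0.0004
gripper_force: 0.0
```

Run:
```python
from plant import ctrl
from h import *
p=ctrl.snapshot('wrist');o=ctrl.get_obs();print(o['tool_pos'],o['orientation'],o['opening'],o['qvel'],o['force'])
cv2.imwrite('pics/wrist2.png',p['color'][:,:,::-1])
for t in['row_start','row_corner','row_end']:
    for d in ctrl.boxes_of(p,t):
        uv=np.array(d['xy'])*[640,480];print(t,d['conf'],uv,ray(p,uv,.074))
for d in ctrl.cut_out(p,'tablet')[:2]:
    m=d['pixels'];v,u=np.nonzero(m);w=ray(p,np.c_[u,v],.074)
    print(d['conf'],d['xy'],m.sum(),cv2.minAreaRect((w*1000).astype(np.float32)))
# rectified top view: 0.4 mm/px, x .42-.64 , y .10-.36
import pickle;pickle.dump((p,o),open('w2.pkl','wb'))
```

```text
[0.46131553 0.22878987 0.29224953] [-1.79984172e+02 -7.23895539e-03  4.67728956e+00] 0.000266893825312677 [ 1.8463555  -0.14346553 -0.05477182 -0.03208798 -0.03030863 -0.11835075] [-0.09653859  0.2280299  -0.34955555]
row_start 0.77 [318.272 129.12 ] [[0.53497825 0.23219356]]
row_corner 0.64 [318.208 127.92 ] [[0.53583909 0.23231177]]
row_end 0.7 [321.088 125.808] [[0.53752965 0.23028499]]
0.83 [0.4952, 0.264] 51037 ((530.7679443359375, 230.53854370117188), (134.84078979492188, 208.7691192626953), 4.994021892547607)
```

View pics/wrist2.png

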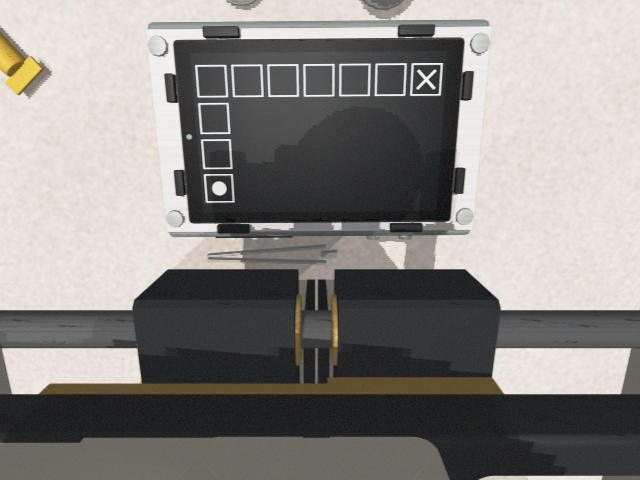

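The wrist view shows the whole row clearly: dot at (219,188), corner square at (212,81), cross at (426,79). The tweezers are at (270,254), in front of the fixture.

Run:
```python
import pickle
from h import *
p,o=pickle.load(open('w2.pkl','rb'))
g=p['color'].min(2)
uv=[]
n,l,s,c=cv2.connectedComponentsWithStats((g>140).astype(np.uint8)[60:205,190:448])
for i in range(1,n):
    x,y,w,h,a=s[i]
    if 24<w<42 and 24<h<42: uv.append([190+x+(w-1)/2,60+y+(h-1)/2])
uv=np.array(uv);w=ray(p,uv,.074);print(len(uv))
M=np.array([[-39,78],[-13,78],[13,78]]+[[39,78-26*i] for i in range(7)])/1e3
yaw=np.radians(5);Rr=np.array([[np.cos(yaw),-np.sin(yaw)],[np.sin(yaw),np.cos(yaw)]])
pred=M@Rr.T+[.5308,.2305]
idx=[np.argmin(np.linalg.norm(pred-q,axis=1)) for q in w]
A,_=cv2.estimateAffinePartial2D(M[idx].astype(np.float32),w.astype(np.float32))
print(sorted(idx),A,'scale',np.hypot(A[0,0],A[1,0]),'yaw',np.degrees(np.arctan2(A[1,0],A[0,0])))
print('res mm',np.abs(M[idx]@A[:,:2].T+A[:,2]-w).max()*1e3)
for k in(0,3,9): print(k,M[k]@A[:,:2].T+A[:,2])
s0=M[0]@A[:,:2].T+A[:,2]
from plant import ctrl
o=ctrl.get_obs();print(o['tool_pos'],o['orientation'],toshare(o,[*s0,.17]))
```

```text
10
[np.int64(0), np.int64(1), np.int64(2), np.int64(3), np.int64(4), np.int64(5), np.int64(6), np.int64(7), np.int64(8), np.int64(9)] [[ 0.99823022 -0.08802991  0.53060884]
 [ 0.08802991  0.99823022  0.23138128]] scale 1.0021042061154832 yaw 5.0396475593075625
res mm 0.25763029137226834
0 [0.48481153 0.30581007]
3 [0.56267349 0.31267641]
9 [0.57640615 0.15695249]
[0.46064795 0.23012328 0.29221852] [-1.79989732e+02 -3.87099259e-03  4.86249443e+00] [ 0.0381049  -0.09168034  0.15279216]
```

Call:
send_rows --deltas '[[[0.014, -0.033, 0.03], -0.002], [[0.028, -0.066, 0.07], -0.002], [[0.038, -0.0917, 0.11], -0.002], [[0.038, -0.0917, 0.15], -0.002], [[0.038, -0.0917, 0.17], -0.002]]'

```text
clock: 2.47
tool_pos: [0.4835, 0.3057, 0.1519]
orientation: [179.8, 0.2, 5.1]
force: [-0.0, -1.1, -0.0]
opening: 0.0005
gripper_force: 0.0
```

Call:
send_rows --deltas '[[[0, 0, 0], 0], [[0, 0, 0], 0], [[0, 0, 0], 0], [[0, 0, 0], 0], [[0, 0, 0], 0]]'

```text
clock: 2.88
tool_pos: [0.4858, 0.3055, 0.158]
orientation: [-179.9, -0.1, 5.0]
force: [0.2, 0.9, -0.3]
opening: 0.0003
gripper_force: 0.0
```

Run:
```python
from plant import ctrl
from h import *
p=ctrl.snapshot('side');o=ctrl.get_obs();print(o['tool_pos'],o['orientation'],o['force'],o['clock'])
cv2.imwrite('pics/side1.png',p['color'][:,:,::-1])
print(toshare(o,[.4848,.3058,.137]))
```

```text
[0.48573166 0.30529903 0.15776716] [-1.79888121e+02 -1.14856675e-01  4.95817535e+00] [ 0.72680549 -0.3860103   0.43620831] 2.9333
[-0.00115813 -0.00067383  0.02595805]
```

View pics/side1.png

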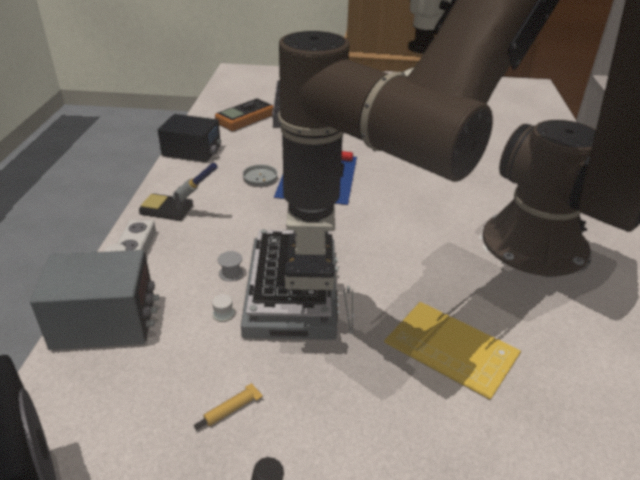

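The side view shows the closed fingers above the fixture's near-left corner, at about (312,285), clear of everything.

Call:
send_rows --deltas '[[[-0.0003, -0.0002, 0.003], 0], [[-0.0006, -0.0004, 0.006], 0], [[-0.001, -0.0006, 0.009], 0], [[-0.001, -0.0006, 0.012], 0], [[-0.001, -0.0006, 0.014], 0]]'

```text
clock: 3.35
tool_pos: [0.4843, 0.3051, 0.1445]
orientation: [180.0, 0.0, 5.0]
force: [1.2, 0.1, 0.3]
opening: 0.0003
gripper_force: 0.0
```

Call:
send_rows --deltas '[[[0, 0, 0.0025], 0], [[0, 0, 0.005], 0], [[0, 0, 0.007], 0], [[0, 0, 0.008], 0], [[0, 0, 0.008], 0]]'

```text
clock: 3.77
tool_pos: [0.4845, 0.3053, 0.1385]
orientation: [180.0, 0.0, 5.0]
force: [-0.6, -0.4, 1.3]
opening: 0.0003
gripper_force: 0.9
```

Call:
send_rows --deltas '[[[0, 0, 0], 0], [[0, 0, 0], 0], [[0, 0, 0], 0], [[0, 0, 0], 0], [[0, 0, 0], 0]]'

```text
clock: 4.18
tool_pos: [0.4845, 0.3053, 0.1387]
orientation: [-180.0, -0.0, 5.0]
force: [-0.3, -0.6, 0.9]
opening: 0.0003
gripper_force: 0.8
```

Run:
```python
from plant import ctrl
from h import *
o=ctrl.get_obs();print(o['tool_pos'],o['orientation'],o['force'],o['clock'])
print(toshare(o,[.4848,.3058,.137]))
```

```text
[0.48450524 0.30526331 0.13866266] [-1.79995027e+02 -7.83057563e-03  4.95513349e+00] [-0.31839233 -0.57078762  0.89729564] 4.1833
[ 0.00042473 -0.00063634  0.00207844]
```

Call:
send_rows --deltas '[[[0.0004, -0.0006, 0.001], 0], [[0.0004, -0.0006, 0.002], 0], [[0.001, -0.0006, 0.002], 0], [[0.003, -0.0006, 0.002], 0], [[0.006, -0.0006, 0.002], 0]]'

```text
clock: 4.6
tool_pos: [0.4892, 0.3062, 0.137]
orientation: [-180.0, 0.0, 5.0]
force: [-2.0, -0.1, 2.9]
opening: 0.0003
gripper_force: 1.4
```

Call:
send_rows --deltas '[[[0.005, 0, 0], 0], [[0.01, 0, 0], 0], [[0.015, 0, 0], 0], [[0.02, 0, 0], 0], [[0.025, 0, 0], 0]]'

```text
clock: 5.02
tool_pos: [0.5097, 0.3079, 0.1369]
orientation: [180.0, 0.0, 5.0]
force: [-2.4, 0.2, 3.5]
opening: 0.0005
gripper_force: 1.4
```

```bash
cat >> h.py <<'E'
def rel(o):
    A=np.radians(5.04);c,s=np.cos(A),np.sin(A);d=o['tool_pos'][:2]-np.array([.5306,.2314])
    return np.round([c*d[0]+s*d[1],-s*d[0]+c*d[1]],4)
E
python3 - <<'E'
from plant import ctrl
from h import *
o=ctrl.get_obs();print(rel(o),o['tool_pos'],o['orientation'],o['force'],o['clock'])
E
```

```text
[-0.0141  0.0781] [0.50965441 0.30791598 0.13691074] [1.79996778e+02 8.50683471e-04 4.95171906e+00] [-2.37567529  0.20513657  3.491777  ] 5.0167
```

Call:
send_rows --deltas '[[[0.005, 0, 0], 0], [[0.01, 0, 0], 0], [[0.015, 0, 0], 0], [[0.02, 0, 0], 0], [[0.025, 0, 0], 0]]'

```text
clock: 5.43
tool_pos: [0.5295, 0.3096, 0.1369]
orientation: [180.0, 0.0, 5.0]
force: [-2.5, -0.1, 3.7]
opening: 0.0005
gripper_force: 1.4
```

Call:
send_rows --deltas '[[[0.005, 0, 0], 0], [[0.01, 0, 0], 0], [[0.015, 0, 0], 0], [[0.02, 0, 0], 0], [[0.025, 0, 0], 0]]'

```text
clock: 5.85
tool_pos: [0.5494, 0.3114, 0.137]
orientation: [180.0, -0.0, 5.0]
force: [-1.6, 0.0, 2.6]
opening: 0.0006
gripper_force: 1.4
```

Call:
send_rows --deltas '[[[0.005, 0, 0], 0], [[0.01, 0, 0], 0], [[0.014, 0, 0], 0], [[0.016, 0, 0], 0], [[0.016, 0, 0], 0]]'

```text
clock: 6.27
tool_pos: [0.5623, 0.3125, 0.137]
orientation: [-180.0, -0.0, 5.0]
force: [0.6, -1.4, 2.7]
opening: 0.0006
gripper_force: 1.4
```

Run:
```python
from plant import ctrl
from h import *
o=ctrl.get_obs();print(rel(o),o['tool_pos'],o['orientation'],o['force'],o['clock'])
```

```text
[0.0387 0.078 ] [0.56233187 0.31250041 0.13697161] [-1.79996896e+02 -3.02853050e-02  4.95150518e+00] [ 0.57748942 -1.37937528  2.72957649] 6.2667
```

Call:
send_rows --deltas '[[[0, 0.003, 0], 0], [[0, 0.007, 0], 0], [[0, 0.012, 0], 0], [[0, 0.017, 0], 0], [[0, 0.022, 0], 0]]'

```text
clock: 6.68
tool_pos: [0.5633, 0.2947, 0.1372]
orientation: [-180.0, -0.0, 5.0]
force: [0.1, 2.5, 2.8]
opening: 0.0007
gripper_force: 1.3
```

Call:
send_rows --deltas '[[[0, 0.005, 0], 0], [[0, 0.01, 0], 0], [[0, 0.015, 0], 0], [[0, 0.02, 0], 0], [[0, 0.025, 0], 0]]'

```text
clock: 7.1
tool_pos: [0.565, 0.2746, 0.137]
orientation: [-180.0, -0.0, 5.0]
force: [-0.8, 2.0, 2.8]
opening: 0.0003
gripper_force: 1.4
```

Call:
send_rows --deltas '[[[0, 0.005, 0], 0], [[0, 0.01, 0], 0], [[0, 0.015, 0], 0], [[0, 0.02, 0], 0], [[0, 0.025, 0], 0]]'

```text
clock: 7.52
tool_pos: [0.5667, 0.2547, 0.1369]
orientation: [180.0, 0.0, 5.0]
force: [-0.5, 2.5, 2.7]
opening: 0.0003
gripper_force: 1.4
```

Call:
send_rows --deltas '[[[0, 0.005, 0], 0], [[0, 0.01, 0], 0], [[0, 0.015, 0], 0], [[0, 0.02, 0], 0], [[0, 0.025, 0], 0]]'

```text
clock: 7.93
tool_pos: [0.5685, 0.2347, 0.137]
orientation: [-180.0, 0.0, 5.0]
force: [-0.3, 1.7, 2.7]
opening: 0.0011
gripper_force: 1.4
```

Run:
```python
from plant import ctrl
from h import *
o=ctrl.get_obs();print(rel(o),o['tool_pos'],o['orientation'],o['force'],o['clock'])
```

```text
[ 0.038 -0.   ] [0.56845284 0.23471483 0.13695115] [-1.79999353e+02  1.52961509e-03  4.95249531e+00] [-0.33157109  1.7429276   2.73454824] 7.9333
```

Right on line. 78 mm (0.0975) to go, correcting x by 1 mm.

Call:
send_rows --deltas '[[[0.0003, 0.005, 0], 0], [[0.0006, 0.01, 0], 0], [[0.001, 0.015, 0], 0], [[0.001, 0.02, 0], 0], [[0.001, 0.025, 0], 0]]'

```text
clock: 8.35
tool_pos: [0.571, 0.2149, 0.1369]
orientation: [180.0, -0.0, 5.0]
force: [0.2, 1.8, 2.2]
opening: 0.0006
gripper_force: 1.4
```

Call:
send_rows --deltas '[[[0, 0.005, 0], 0], [[0, 0.01, 0], 0], [[0, 0.015, 0], 0], [[0, 0.02, 0], 0], [[0, 0.025, 0], 0]]'

```text
clock: 8.77
tool_pos: [0.5727, 0.195, 0.137]
orientation: [-180.0, -0.0, 5.0]
force: [0.3, 2.3, 2.9]
opening: 0.0002
gripper_force: 1.4
```

Call:
send_rows --deltas '[[[0, 0.005, 0], 0], [[0, 0.01, 0], 0], [[0, 0.015, 0], 0], [[0, 0.02, 0], 0], [[0, 0.025, 0], 0]]'

```text
clock: 9.18
tool_pos: [0.5744, 0.175, 0.1369]
orientation: [180.0, 0.0, 5.0]
force: [-0.2, 2.3, 3.4]
opening: 0.0008
gripper_force: 1.4
```

Call:
send_rows --deltas '[[[0, 0.005, 0], 0], [[0, 0.01, 0], 0], [[0, 0.015, 0], 0], [[0, 0.019, 0], 0], [[0, 0.022, 0], 0]]'

```text
clock: 9.6
tool_pos: [0.5759, 0.1574, 0.1369]
orientation: [180.0, 0.0, 4.9]
force: [-0.4, 2.1, 2.5]
opening: 0.0003
gripper_force: 1.4
```

Call:
send_rows --deltas '[[[0, 0, 0], 0], [[0, 0, 0], 0], [[0, 0, -0.002], 0], [[0, 0, -0.005], 0], [[0, 0, -0.009], 0]]'

```text
clock: 10.02
tool_pos: [0.5754, 0.1578, 0.1438]
orientation: [180.0, 0.1, 4.9]
force: [0.1, 0.8, -0.3]
opening: 0.0001
gripper_force: 0.0
```

Call:
send_rows --deltas '[[[0, 0, -0.01], 0], [[0, 0, -0.025], 0], [[0, 0, -0.045], 0], [[0, 0, -0.07], 0], [[0, 0, -0.1], 0]]'

```text
clock: 10.43
tool_pos: [0.5752, 0.1577, 0.2245]
orientation: [180.0, 0.1, 5.0]
force: [-0.0, 0.5, -0.7]
opening: 0.0003
gripper_force: 0.0
```

Run:
```python
from plant import ctrl
from h import *
p=ctrl.snapshot('scene')
o=ctrl.get_obs();print(rel(o),o['tool_pos'],o['orientation'],o['force'],o['clock'])
cv2.imwrite('pics/scene2.png',p['color'][:,:,::-1])
```

```text
[ 0.0404 -0.0767] [0.57754505 0.15855616 0.23050878] [-179.92049455   -0.32883046    5.02444869] [2.68405811 1.28206495 4.93699153] 10.4833
```

View pics/scene2.png

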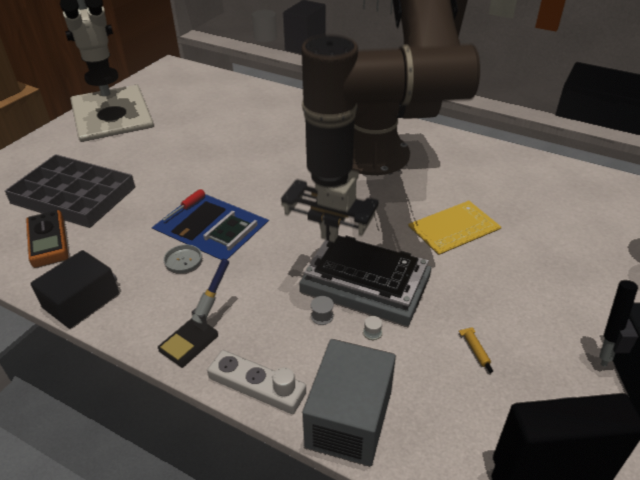

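The picture shows the fingers clear above the tablet at (330,225). The tablet is in place at (370,265) and the bystanders are unmoved.

```bash
python3 -c "
from plant import ctrl
print(ctrl.close_job())"
```

```text
the job is handed in; nothing more can be done
None
```

The touch test is finished and the job is handed in, with no verdict returned: the closed fingertips went from the dot, round the corner, to the cross in one light touch, staying within about 1 mm of the row and pressing the plate about 3 mm, and the last picture shows the tablet in place and the bystanders in view unmoved.

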